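Pack and shut the watchmaker's instrument case

TASK

Pack the square brass tin and the round steel jar upright, side by side, into the well of the open grey case. Then, with the cover still open, turn the quarter-turn stud on the case's ledge until its bar lines up with the slot in the cover. Then swing the sprung cover fully shut, so that the bar comes through the slot, and finish while still holding the cover pressed home on the case with the fingers; leave the other things on the bench alone.

Things in the scene. Friction and masses are not known exactly. Their poses are not given: they have to be found in the camera images.
- case: Grey painted instrument case, fixed to the bench; its place and yaw vary. Origin: under the middle of its well, at bench height; x along the hinge, y towards the hinge, z up. On its -y side is a ledge, 112 mm along x, from y = -37 to -79 mm, top 30 mm above the bench, which carries the stud.
- well (a point): Middle of the floor of the case's well, 5 mm above the bench, axes as the case's. The well is open at the top, 102 mm (x) by 52 mm (y), rim 30 mm above the bench; end walls and hinge wall 5 mm thick, the -y wall 11 mm. Tin and jar, 46 mm each, fill it in a row along x, either way round.
- tin: Square brass tin, 46 x 46 x 48 mm high, about 0.16 kg, loose, standing on the bench; sides parallel to its x and y; the lowest 4 mm of its foot is 3.5 mm narrower all round. Origin: centre of its underside. Standing in the well it reaches 53 mm above the bench, 23 mm over the rim.
- jar: Round steel jar with a closed flat top, 46 mm diameter, 48 mm high, about 0.16 kg, loose, standing on the bench, with a 4 mm bevel at its foot. Origin: centre of its underside.
- stud (a joint): Turn of the quarter-turn stud about the vertical, rad, anticlockwise from above positive. 0: its bar lies along the case's x, in line with the cover's slot; 1.57: across it. Starts at 0.8 to 1.45, turns from -0.6 to 1.6, no catch at 0, stays where left (friction 0.04 N m). More than about 0.4 from 0, the bar meets the cover and keeps it from shutting.
- stud_bar (a point): Middle of the stud's steel bar, on its turning axis, at x = 0, y = -58 mm of the case, 45 mm above the bench. The bar is 36 mm long, 10 mm wide and 12 mm high, from 39 to 51 mm above the bench, 9 mm clear of the ledge, on a 12 mm thick post. The point's x runs along the bar.
- lid (a joint): Opening of the aluminium cover, rad: 0 shut on the case, 2.25 fully open (129 degrees, leaning back), where a spring holds it against a stop at the start. The spring always drives it open (0.5 N m when shut, less 0.1 N m from its own weight), so about 4 to 5 N on the flange or 8 N on the top panel keeps it shut; let go, it opens. Damped (0.08 N m s/rad).
- lid_hinge (a point): Middle of the hinge line, which runs along the case's x at y = +33 mm of the case, 31 mm above the bench. The point's frame turns with the cover and is parallel to the case's when shut. In it the cover is a hollow cap, open underneath, 112 mm along x, y = -2 to -70 mm, z = 0 to 34 mm, walls and top panel 4 mm thick. Shut, it stands 65 mm above the bench.
- lid_slot (a point): Centre of the slot, 44 mm (x) by 22 mm (y), in the cover's flange, 92 mm from the hinge line, at the flange's underside. The flange is 112 mm along x (a 34 mm wide tab each side of the slot), 4 mm thick, from 69 to 112 mm from the hinge line. When shut the flange lies on the ledge and the stud's bar stands up through the slot. The point's x runs along the slot.
- lid_tab (a point): Point on the outer (upper when shut) face of the flange, beside the slot, at x = -40 mm of the case, 96 mm from the hinge line: a clear place to push the cover over and press it shut. The oppopoint tab (x = +40 mm) serves as well. The point's z is the outward normal of the flange (straight up when shut).
- driver_stand: Round wooden stand with upright screwdrivers, 84 mm diameter, 92 mm high, loose; to be left alone. Origin: centre of its underside.
- glass_dome: Glass dust dome with a knob, 100 mm diameter, 88 mm high, loose; to be left alone. Origin: centre of its underside.
- punch_block: Wooden block of upright steel punches, 70 x 150 mm, about 100 mm high over the points, loose; to be left alone. Origin: centre of its underside.
There are look-alikes about, which are no part of the job. Leave any orange look-alike of the jar alone.

How it is judged:
By the outcome, as a careful person would: the job done as asked, in the order asked, and still so for the second after the job is handed in, while the arm keeps its last pose, push and grip.
It also fails if it takes over 72 s, if anything falls off the work surface, if the arm or the gripper's body presses on something with over 40 N, if the wrist force passes 120 N, or if a joint passes its speed limit or range.

ROBOT

A 6-joint arm with a two-finger parallel gripper is mounted at the origin on the work surface. World frame = base frame: x ahead of the robot, y to its left, z up, the work surface at z = 0. Lengths are in m, angles in rad, forces in N, time in s.
With the tool pointing down it reaches from about 0.35 to 0.775 m from the base axis. Payload 7.3 kg.
Tool frame: the origin (TCP) lies at the centre of the arm's flange, where the gripper is bolted on; the fingertips stand 178 mm ahead of it and the grasp point (between the pads) lies 159 mm ahead of it (tip_extent is the distance from the TCP to the fingertips, in m); z points along the fingers, y is the line along which they close (so a half turn about z gives the same grasp; the last joint's range is limited). The gripper opens to 92 mm and grips with 3 to 60 N. Pads are 19 mm wide; open, the fingers measure 130 mm over their backs; the gripper's body (75 mm by 190 mm) begins 47 mm behind the grasp point.
Start: joints at [1.018, 0.342, 1.524, -0, 1.275, -0.146], TCP at [0.208, 0.482, 0.405] pointing down, gripper open.
Joint ranges: [-2.53, 2.53], [-0.77, 2.02], [0.04, 2.7], [-1, 4.14], [0.28, 2.66], [-3.11, 3.11]. Speed limits (rad/s): [2.57, 2.57, 3.14, 3.14, 3.14, 3.14].

INTERFACE

Orientations are given as [roll, pitch, yaw] about the fixed x, y, z axes, in that order (R = Rz(yaw) Ry(pitch) Rx(roll)).
In Python, from cell import * gives the robot as it stands.
- The arm moves only by the tool arm_command, never from a script. Its arguments are lists of equal length, an entry for each row: "xyz": the shift along the world's x, y, z in mm, a list of three; "spin": the turn about the world's z in degrees. In form: {"xyz": [[tx, ty, tz], ...], "spin": [spin, ...]}. A call has 1 to 20 rows; each row shifts and turns the commanded pose from where the row before left it; what a row does not reach is not made up. A row lasts 1/10 s, in which the tool goes at most 50 mm and 8.59 degrees, less where a joint would pass 70% of its speed; a pose out of reach is approached as far as the arm can. A call with a gripper value outside its range is refused whole. "jaw" is the opening, from -1 (shut) to 1 (fully open), set as the call begins (left out, the last holds). The fingers move at their own pace and stop on an object; "squeeze" is the grip in N (left out, the last holds). Time passes only in rows, so rows that do not move let the fingers close. It gives the time, the measured TCP pose, the force, the opening and the grip force at its end, in the units of the state.
- observe(): the state, without advancing time (a new reading comes with each control period).
- read_camera(name): name is "scene" or "side" or "wrist"; returns a dict with "img" (480x640x3 uint8, red, green, blue), "depth" (480x640 float32, m along the optical axis (not along the pixel's ray), 0 where there is no reading), "fx", "fy", "cx", "cy" (pixels), "world_from_camera" (4x4, takes a point from camera to world coordinates). Camera axes: x right, y up, looking along -z (the intrinsics and any distortion apply to the point x, -y, -z); pixel columns grow to the right and rows downward; lengths in m; the calibration is good to about 2 mm. A picture is of the moment at which its call begins.
- hand_in(): hands the job in; it is judged then, once.
The state is a dict: "time": time; "qpos": joint angles; "qvel": joint speeds; "joint_efforts": joint torques, N m; "tool_pos": TCP position; "tool_rot": TCP orientation; "contact_force": force on the tool from outside, world axes, zero at the start; "torque": the same for the moment, N m; "opening": finger opening in m; "grip_force": force on a finger pad.
Only numpy, scipy, OpenCV 4.12 (cv2) and the standard library are available. Lean on these libraries where they do the work, as an engineer would, in place of code of your own. Each camera call takes 0.05 s, during which the arm holds its last target. There are 200 camera calls.

## Working session

There is one attempt and no reset: what is moved stays moved. The work goes in short steps, Python scripts to look and compute and a tool call to move; the robot and the scene stay as the last step left them, time stands still between calls to the robot, and variables do not carry over. Pictures are saved under pics/ and viewed, at most 10 in all, crops included, and the job is handed in when it is done.

Besides the shell and the picture viewer there is one more tool, called as a command line: name --pt "numbers of a row" for each row, then --argument value for the rest. arm_command: Moves the arm, as the interface text tells. Its arguments: {"type":"object","properties":{"xyz":{"type":"array","items":{"type":"array","items":{"type":"number"}}},"spin":{"type":"array","items":{"type":"number"}},"jaw":{"type":"number"},"squeeze":{"type":"number"}},"required":["xyz","spin"]}

```bash
ls; mkdir -p pics; python3 - <<'E'
from cell import *
import cv2,numpy as np,pickle
s=observe();print(s)
d={}
for n in("scene","side"):
    c=read_camera(n);d[n]=c
    cv2.imwrite(f"pics/{n}1.png",c["img"][:,:,::-1]);print(n,c["fx"],c["cx"],c["cy"],np.round(c["world_from_camera"],3).tolist(),[k for k in c])
pickle.dump(d,open("d1.pkl","wb"))
E
```

```text
pics
{'time': 0.0, 'qpos': array([ 1.01798087e+00,  3.42734402e-01,  1.52498114e+00, -2.13027565e-05,
        1.27537554e+00, -1.45994474e-01]), 'qvel': array([ 5.06289653e-04, -7.86868697e-04,  1.28158153e-03, -1.67202296e-03,
        1.78046837e-03,  6.94418553e-05]), 'joint_efforts': array([ 1.46660997e-03, -4.31223929e+01, -2.44227755e+01,  7.19343452e-02,
        5.56252396e-02, -1.28746851e-04]), 'tool_pos': array([0.20765405, 0.48205688, 0.40405121]), 'tool_rot': array([-3.14010721e+00, -1.97831055e-04,  2.73477774e+00]), 'contact_force': array([-0.25373546,  0.02195895, -0.73803372]), 'torque': array([0.01315641, 0.03243183, 0.01603398]), 'grip_force': 0.0, 'opening': 0.09165307545296067}
scene 456.7676860528472 315.8973971456488 239.2100263194251 [[-0.433, -0.737, 0.519, 1.203], [0.902, -0.359, 0.242, 0.329], [0.007, 0.573, 0.82, 1.06], [0.0, 0.0, 0.0, 1.0]] ['img', 'depth', 'fx', 'fy', 'cx', 'cy', 'world_from_camera']
side 459.8830184817568 319.5135905090645 234.0858564801422 [[0.863, 0.352, -0.363, 0.157], [-0.505, 0.619, -0.601, -0.675], [0.013, 0.702, 0.712, 0.854], [0.0, 0.0, 0.0, 1.0]] ['img', 'depth', 'fx', 'fy', 'cx', 'cy', 'world_from_camera']
```

View pics/scene1.png

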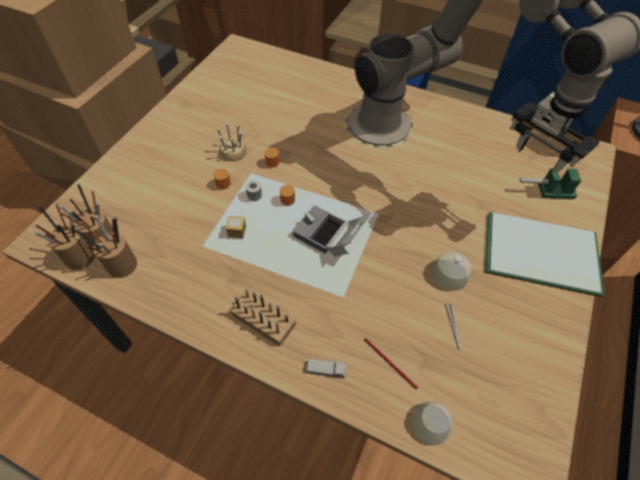

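View pics/side1.png

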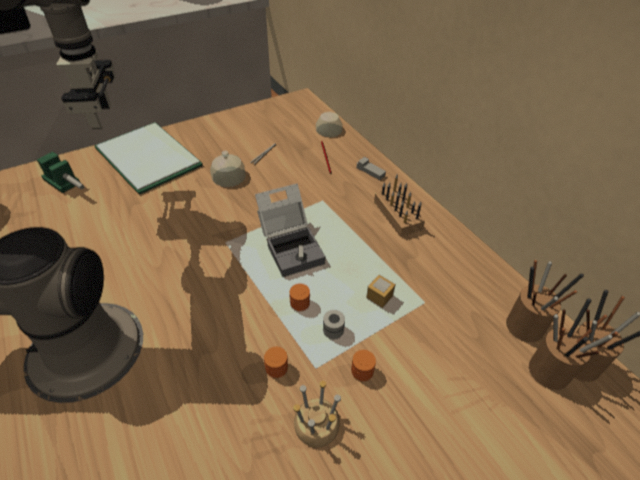

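The scene image shows the steel jar at (254,190), brass tin (236,226) and case (325,235). The look-alikes are orange jars at (222,180), (272,157) and (288,195). In the side image the jar is at (334,323), the tin (381,290), and the case (295,245) with its stud at (300,252).

```bash
cat > h.py <<'E'
import numpy as np,cv2,pickle
def cloud(c):
    v,u=np.mgrid[0:480,0:640];d=c["depth"];W=c["world_from_camera"]
    p=np.stack([(u-c["cx"])/c["fx"]*d,-(v-c["cy"])/c["fy"]*d,-d],-1)
    return p@W[:3,:3].T+W[:3,3]
def ray(c,u,v,z):
    W=c["world_from_camera"];u,v=np.asarray(u,float),np.asarray(v,float)
    r=np.stack([(u-c["cx"])/c["fx"],-(v-c["cy"])/c["fy"],-np.ones_like(u)],-1)@W[:3,:3].T
    return (W[:3,3]+r*((z-W[2,3])/r[...,2])[...,None])
E
python3 - <<'E'
from h import *
d=pickle.load(open("d1.pkl","rb"))
a=cv2.resize(d["scene"]["img"][150:270,200:400],(800,480),interpolation=cv2.INTER_CUBIC)
b=cv2.resize(d["side"]["img"][175:345,225:435],(740,600),interpolation=cv2.INTER_CUBIC)
cv2.imwrite("pics/a.png",a[:,:,::-1]);cv2.imwrite("pics/b.png",b[:,:,::-1])
for n,pts in dict(scene=[(236,223),(254,185),(325,235),(290,190),(300,270)],side=[(381,285),(334,318),(300,252),(380,320)]).items():
    P=cloud(d[n])
    for u,v in pts: print(n,u,v,np.round(P[v,u]*1000,1))
E
```

```text
scene 236 223 [ 610.2 -191.9   48.4]
scene 254 185 [ 466.2 -218.2   47.1]
scene 325 235 [511.4  34.7   5.7]
scene 290 190 [ 436.  -114.5   45.8]
scene 300 270 [642.   21.1  -1. ]
side 381 285 [ 605.8 -200.2   48.7]
side 334 318 [ 469.8 -221.8   47.6]
side 300 252 [497.  -24.2  48.8]
side 380 320 [ 572.6 -251.2    2.1]
```

View pics/a.png

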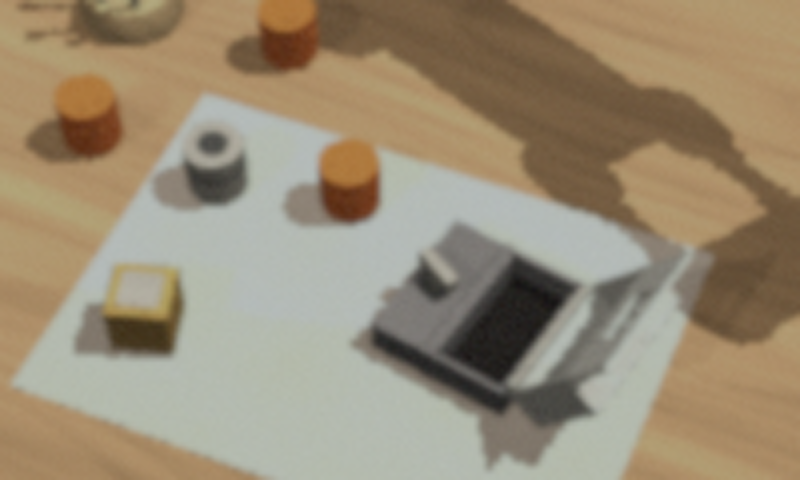

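View pics/b.png

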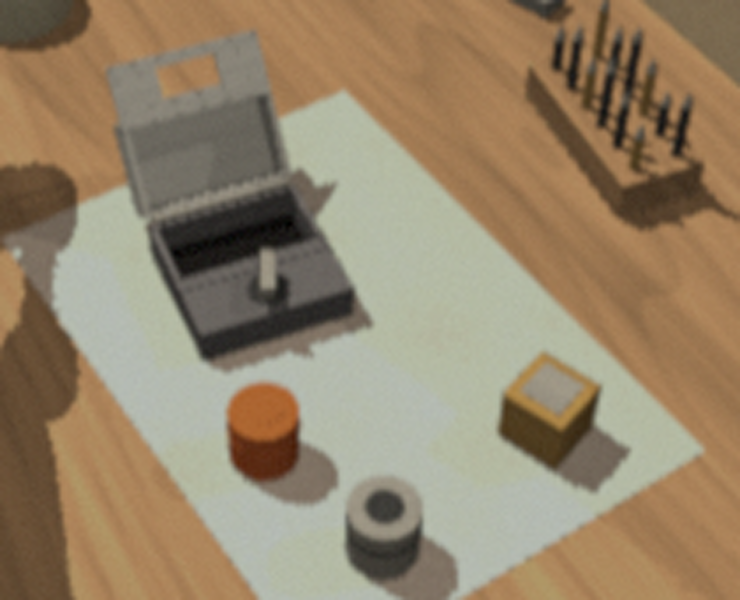

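The crops show the steel jar with a dark centre on its flat top (scene 254,187), the tin with a gold rim (scene 235,222), and the case with its ledge facing the tin and jar side. That confirms the choice: the grey jar, not the orange ones. Next I measure with top-face points from depth.

```bash
cat >> h.py <<'E'
def sel(P,x,y,z0,z1,r):
    m=(np.hypot(P[...,0]-x,P[...,1]-y)<r)&(P[...,2]>z0)&(P[...,2]<z1)
    return P[m]
def rect(p):
    (a,b),(w,h),t=cv2.minAreaRect((p[:,:2]*1000).astype(np.float32));return np.round([a,b,w,h,t,len(p)],1)
E
python3 - <<'E'
from h import *
d=pickle.load(open("d1.pkl","rb"))
for n in d:
    P=cloud(d[n])
    for nm,x,y in(("tin",.608,-.196),("jar",.468,-.220)):
        p=sel(P,x,y,.043,.053,.045);print(n,nm,rect(p),np.round(p.mean(0)*1000,1))
    p=sel(P,.505,.02,.026,.033,.12);print(n,"case",rect(p),np.round(np.c_[p.min(0),p.max(0)]*1000))
    p=sel(P,.497,-.024,.045,.055,.03);print(n,"bar",rect(p),np.round(p.mean(0)*1000,1))
    p=sel(P,.505,.02,.0,.012,.06);print(n,"floor",rect(p),np.round(p.mean(0)*1000,1))
    p=sel(P,.55,.1,.055,.3,.13);print(n,"lid",np.round(np.c_[p.min(0),p.max(0)]*1000))
E
```

```text
scene tin [ 610.1 -197.7   48.1   45.6   22.4  225. ] [ 611.  -197.    47.1]
scene jar [ 472.5 -219.7   45.    43.9   27.   152. ] [ 472.3 -220.    46.9]
scene case [508.2  34.1 153.6 116.2  83.3 771. ] [[445. 574.]
 [-48. 104.]
 [ 26.  33.]]
scene bar [502.4 -21.4  36.7  11.6  57.9  46. ] [501.9 -21.9  48.8]
scene floor [509.7  30.2  52.5 112.4  78.2 453. ] [503.6  30.4   5.1]
scene lid [[460. 577.]
 [ 81. 148.]
 [ 55. 122.]]
side tin [ 607.  -200.2   48.6   46.9   20.3  348. ] [ 605.8 -201.3   46.6]
side jar [ 468.7 -221.9   46.6   44.    57.5  330. ] [ 468.  -223.5   46.8]
side case [ 505.6   34.1  160.8  112.6   82.5 1101. ] [[441. 567.]
 [-52. 116.]
 [ 26.  33.]]
side bar [499.1 -23.   38.1   7.2  61.4  50. ] [498.1 -24.8  49.7]
side floor [501.6  43.7 115.9  53.2   4.4 427. ] [507.9  46.9   5. ]
side lid [[457. 575.]
 [ 79. 146.]
 [ 55. 119.]]
```

arm_command --pt "25 -40 0" --pt "25 -40 0" --pt "25 -40 0" --pt "25 -40 0" --pt "25 -40 0" --pt "25 -40 0" --pt "25 -40 0" --pt "25 -40 0" --pt "25 -40 0" --pt "25 -40 0" --pt "25 -40 0" --pt "17 -42 0" --pt "0 0 0" --spin '[0,0,0,0,0,0,0,0,0,0,0,0,0]'

```text
time: 1.4
tool_pos: [0.5013, -0.0042, 0.404]
tool_rot: [-3.14, 0.001, 2.729]
contact_force: [-0.3, 1.3, 0.7]
opening: 0.0917
grip_force: 0.0
```

```bash
python3 - <<'E'
from cell import *
from h import *
c=read_camera("wrist");pickle.dump(c,open("w1.pkl","wb"));cv2.imwrite("pics/w1.png",c["img"][:,:,::-1])
print(np.round(c["world_from_camera"],3).tolist(),c["fx"]); s=observe();print(s["tool_pos"],s["tool_rot"],s["qpos"])
E
```

```text
[[0.402, -0.871, -0.284, 0.424], [0.916, 0.382, 0.125, 0.03], [-0.0, -0.31, 0.951, 0.385], [0.0, 0.0, 0.0, 1.0]] 336.7109583181925
[ 0.50031891 -0.00206819  0.40397105] [-3.14125181e+00 -1.23045995e-03  2.73042038e+00] [-1.57428820e-01  2.97864474e-01  1.59064452e+00 -2.21462029e-05
  1.25436028e+00 -1.31704618e+00]
```

View pics/w1.png

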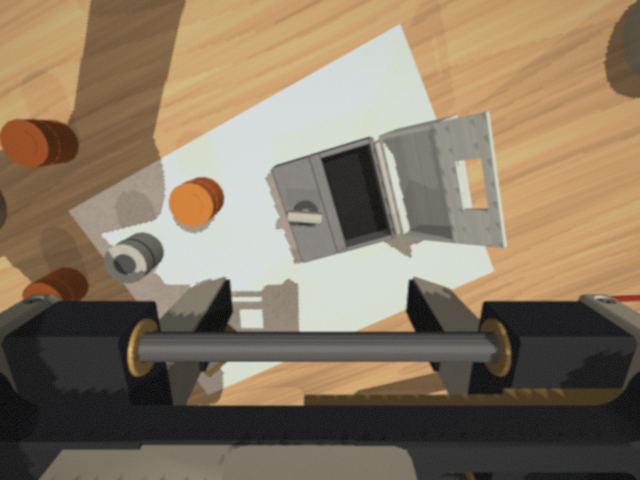

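The wrist view shows the case with its ledge outer edge from (272,168) to (297,262), the well at (355,193), the bar at (304,217) and the jar at (130,258).

```bash
python3 - <<'E'
from h import *
c=pickle.load(open("w1.pkl","rb"));P=cloud(c)
p=sel(P,.505,.0,.026,.034,.09);print("case",rect(p))
# ledge only (y<5mm)
q=p[p[:,1]<.0];print("ledge",rect(q))
p=sel(P,.507,.036,.0,.012,.045);print("floor",rect(p))
p=sel(P,.5005,-.0223,.044,.056,.03);print("bar",rect(p),p.mean(0)*1000)
p=sel(P,.47,-.221,.043,.053,.05);print("jar",rect(p))
# ray corners of ledge outer edge
print(np.round(ray(c,[272,297,320,345],[168,262,155,250],.03)*1000,1))
g=cv2.cvtColor(c["img"],cv2.COLOR_RGB2GRAY)
# dark well floor mask corners at z=5/30
m=((g<70)*255).astype(np.uint8);k,_=cv2.findContours(m,0,2)
k=[x for x in k if cv2.pointPolygonTest(x,(355,193),False)>0]
for x in k: print(cv2.minAreaRect(x),np.round(cv2.approxPolyDP(x,6,True)[:,0]).tolist())
np.set_printoptions(suppress=True)
# lid flange
p=sel(P,.53,.13,.09,.2,.12);print(np.round(np.c_[p.min(0),p.max(0)]*1000))
E
```

```text
case [ 505.    22.6  130.2  112.2   82.8 6172. ]
ledge [ 499.8  -17.9   48.4  112.1   83.1 3425. ]
floor [ 507.1   36.6   52.3   89.9   82.9 3415. ]
bar [499.4 -21.   35.9  10.3  61.6 384. ] [498.60764927 -20.58679755  51.31516349]
jar [ 469.2 -220.2   44.8   45.8   67.7 1404. ]
[[442.3 -32.   30. ]
 [548.7 -52.5  30. ]
 [450.2  19.1  30. ]
 [557.1   3.1  30. ]]
((355.53204345703125, 194.56126403808594), (91.91204833984375, 49.442115783691406), 76.4295654296875) [[369, 145], [322, 158], [347, 243], [390, 233]]
[[461. 576.]
 [109. 149.]
 [ 90. 121.]]
```

```bash
python3 - <<'E'
from h import *
d=pickle.load(open("d1.pkl","rb"))
for n in d:
    P=cloud(d[n])
    for nm,x,y,r in(("jar",.47,-.221,.2),("tin",.608,-.199,.15)):
        p=sel(P,x,y,.08,.3,r);print(n,nm,len(p),np.round(np.c_[p.min(0),p.max(0)]*1000) if len(p) else"")
    p=sel(P,.47,-.221,.03,.06,.075);print(rect(p),np.round(np.c_[p.min(0),p.max(0)]*1000))
E
```

```text
scene jar 39 [[ 327.  382.]
 [-393. -336.]
 [  83.   95.]]
scene tin 0 
[ 472.  -220.4   45.9   45.5   16.7  203. ] [[ 448.  495.]
 [-243. -197.]
 [  30.   52.]]
side jar 129 [[ 323.  377.]
 [-394. -338.]
 [  80.   94.]]
side tin 0 
[ 467.7 -222.9   45.8   46.5    2.7  415. ] [[ 445.  491.]
 [-246. -199.]
 [  30.   51.]]
```

arm_command --pt "18 -33 0" --pt "18 -33 0" --pt "18 -33 0" --pt "18 -33 0" --pt "18 -33 0" --pt "18 -32 0" --pt "0 0 -35" --pt "0 0 -40" --pt "0 0 -40" --pt "0 0 -40" --pt "0 0 0" --pt "0 0 0" --spin '[-7.5,-7.5,-7.5,-7.5,-7.5,-7.5,0,0,0,0,0,0]'

```text
time: 2.65
tool_pos: [0.608, -0.1958, 0.2502]
tool_rot: [-3.141, -0.001, 1.95]
contact_force: [-0.4, 0.1, 1.0]
opening: 0.092
grip_force: 0.0
```

```bash
python3 - <<'E'
from cell import *
from h import *
c=read_camera("wrist");cv2.imwrite("pics/w2.png",c["img"][:,:,::-1])
P=cloud(c)
for nm,x,y in(("tin",.608,-.199),("jar",.47,-.221)):
    p=sel(P,x,y,.044,.053,.045);print(nm,rect(p) if len(p)>3 else 0)
s=observe();print(s["tool_pos"],s["tool_rot"])
E
```

```text
tin [ 607.8 -197.3   46.    46.2   20.6 5494. ]
jar [ 469.9 -220.1   46.    45.4   25.8 5179. ]
[ 0.60846245 -0.19619215  0.25173301] [3.13973835e+00 1.68343208e-03 1.95038689e+00]
```

View pics/w2.png

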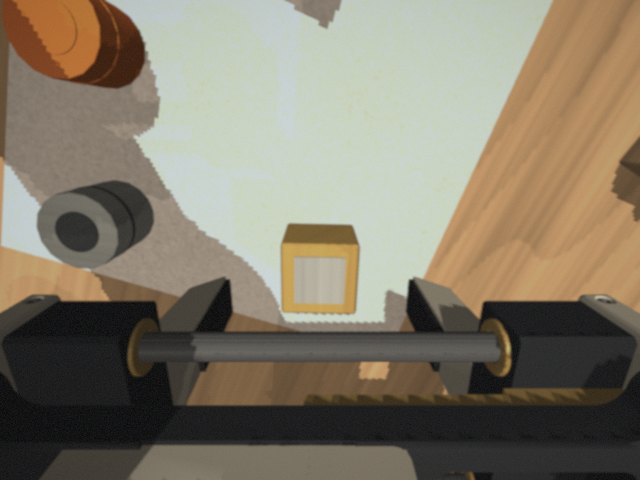

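The wrist view shows the tin at (320,268), squarely between the open fingers, with the jar at (90,225) and an orange look-alike at (70,40).

arm_command --pt "0 -1.5 -20" --pt "0 0 -22" --pt "0 0 0" --spin '[-1,0,0]'

```text
time: 3.0
tool_pos: [0.6076, -0.198, 0.208]
tool_rot: [-3.141, -0.001, 1.932]
contact_force: [0.2, -0.4, 0.0]
opening: 0.092
grip_force: 0.0
```

arm_command --pt "0 0 0" --pt "0 0 0" --pt "0 0 0" --pt "0 0 0" --pt "0 0 0" --pt "0 0 0" --pt "0 0 0" --pt "0 0 0" --spin '[0,0,0,0,0,0,0,0]' --jaw -1 --squeeze 30

```text
time: 3.8
tool_pos: [0.6078, -0.1983, 0.2079]
tool_rot: [3.141, 0.0, 1.932]
contact_force: [0.0, 0.7, 1.2]
opening: 0.0456
grip_force: 30.0
```

arm_command --pt "0 0 40" --pt "0 0 40" --pt "-18 34 0" --pt "-18 34 0" --pt "-18 34 0" --pt "-18 34 0" --pt "-18 34 0" --pt "-18 34 0" --pt "-18.7 33.9 0" --pt "0 0 0" --pt "0 0 0" --pt "0 0 0" --spin '[0,0,-4,-4,-4,-4,-4,-4,-3.8,0,0,0]'

```text
time: 5.0
tool_pos: [0.4815, 0.039, 0.2878]
tool_rot: [3.141, 0.0, 1.447]
contact_force: [0.0, -0.5, -1.6]
opening: 0.0459
grip_force: 30.0
```

```bash
python3 - <<'E'
from cell import *
from h import *
for n in("wrist","scene","side"):
    c=read_camera(n);P=cloud(c)
    cv2.imwrite(f"pics/{n}3.png",c["img"][:,:,::-1])
    if n=="wrist":
        p=sel(P,.505,.0,.026,.034,.09);print("case",rect(p))
        p=p[p[:,1]<.0];print("ledge",rect(p),rect(p[p[:,1]<-.03]))
        p=sel(P,.5,-.022,.044,.056,.03);print("bar",rect(p) if len(p)>3 else 0)
    p=sel(P,.481,.0396,.122,.135,.045);print(n,"tin",rect(p) if len(p)>3 else 0)
s=observe();print(s["tool_pos"],s["tool_rot"])
E
```

```text
case [ 519.1   49.8   80.9  133.8   57.1 4210. ]
ledge [545.8  -8.8  17.5  24.2  89.6 370. ] [0. 0. 0. 0. 0. 0.]
bar 0
wrist tin [ 481.9   46.3   33.9   80.1   81.7 7656. ]
scene tin [482.2  55.   15.9  71.3  81.9  71. ]
side tin [480.2  36.   48.   81.   82.7 341. ]
[0.48149201 0.03867457 0.28759078] [3.14144813e+00 1.33402607e-04 1.44555304e+00]
```

View pics/wrist3.png

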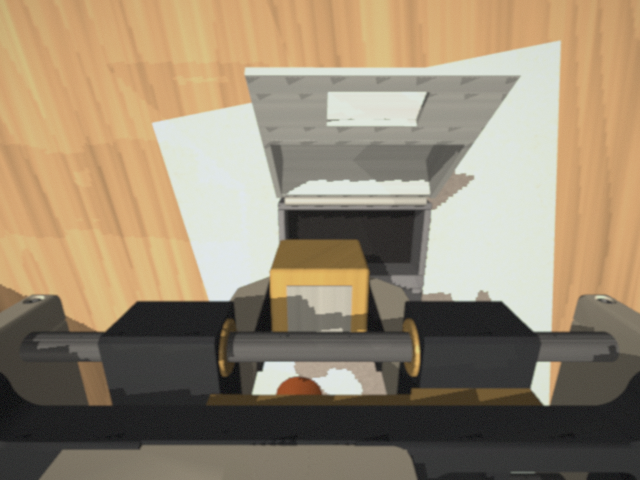

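The wrist view shows the tin held (320,265) and lined up with the case. The rear rim corners are near (281,203) and (431,205), and the lid is open behind.

```bash
python3 - <<'E'
from cell import *
from h import *
c=read_camera("wrist")
P=cloud(c);R=np.array([[np.cos(-.124),-np.sin(-.124)],[np.sin(-.124),np.cos(-.124)]])
q=P.copy();q[...,:2]=(P[...,:2]-[.5069,.0364])@R
f=(q[...,2]<.012)&(q[...,2]>.0)&(abs(q[...,0])<.06)&(abs(q[...,1])<.04)
a=q[f&(c["img"].max(-1)<90)]*1000;print("floor dark x,y pct",np.percentile(a[:,0],[1,50,99]),np.percentile(a[:,1],[1,99]))
f=(q[...,2]<.033)&(q[...,2]>.027)&(abs(q[...,0])<.07)&(abs(q[...,1])<.035)
a=q[f]*1000;print("rim",np.percentile(a[:,0],[.5,99.5]),np.percentile(a[:,1],[.5,99.5]))
f=(q[...,2]<.132)&(q[...,2]>.122)&(abs(q[...,0]+.026)<.028)&(abs(q[...,1])<.027)
a=q[f]*1000;print("tintop",np.percentile(a[:,0],[1,99]),np.percentile(a[:,1],[1,99]),a[:,2].mean())
s=observe();print(s["tool_pos"])
E
```

```text
floor dark x,y pct [-50.58163504  14.07116823  50.63149775] [-25.59296907  20.71916573]
rim [-56.13914831  55.3946659 ] [-34.7462238   31.53765415]
tintop [-51.06320266  -0.83358541] [-9.14567771 22.6390351 ] 128.82681177193925
[0.48141281 0.0387454  0.28757695]
```

arm_command --pt "0 0 -30" --pt "0 0 -20" --pt "0 0 -15" --pt "0 0 -8" --pt "0 0 0" --pt "0 0 0" --spin '[0,0,0,0,0,0]'

```text
time: 5.8
tool_pos: [0.4813, 0.0393, 0.2151]
tool_rot: [3.141, 0.0, 1.446]
contact_force: [0.3, 0.1, -2.0]
opening: 0.0461
grip_force: 30.0
```

arm_command --pt "0 0 -1" --pt "0 0 0" --pt "0 0 0" --pt "0 0 0" --pt "0 0 20" --pt "0 0 30" --pt "0 0 30" --spin '[0,0,0,0,0,0,0]' --jaw 0.5

```text
time: 6.5
tool_pos: [0.4808, 0.0396, 0.2945]
tool_rot: [-3.141, 0.0, 1.447]
contact_force: [1.0, 0.2, 0.6]
opening: 0.0688
grip_force: 0.0
```

arm_command --pt "-2 -43 0" --pt "-2 -43 0" --pt "-2 -43 0" --pt "-2 -43 0" --pt "-2 -43 0" --pt "-1 -44.8 0" --pt "0 0 -25" --pt "0 0 -25" --pt "0 0 -25" --pt "0 0 0" --pt "0 0 0" --spin '[0,0,0,0,0,0,0,0,0,0,0]' --jaw 1

```text
time: 7.6
tool_pos: [0.4701, -0.2203, 0.219]
tool_rot: [-3.141, -0.0, 1.447]
contact_force: [1.0, -0.5, 1.0]
opening: 0.0917
grip_force: 0.0
```

```bash
python3 - <<'E'
from cell import *
from h import *
c=read_camera("wrist");P=cloud(c)
p=sel(P,.47,-.22,.044,.053,.045);print("jar",rect(p))
for n in("scene","side"):
    c=read_camera(n);P=cloud(c);p=sel(P,.481,.0396,.048,.06,.04);print(n,"tin",rect(p),np.median(p[:,2]))
s=observe();print(s["tool_pos"],s["tool_rot"])
E
```

```text
jar [ 470.1 -217.3   40.    45.5   81.5 5451. ]
scene tin [483.5  39.4  48.1  48.4  85.1 224. ] 0.052142517514525255
side tin [480.3  36.5  49.8  46.2  83.1 267. ] 0.05163253596882944
[ 0.47050405 -0.22036468  0.22016503] [3.13915309e+00 1.15036194e-03 1.44704328e+00]
```

arm_command --pt "0 0 -2.5" --pt "0 0 0" --pt "0 0 0" --pt "0 0 0" --pt "0 0 0" --pt "0 0 0" --pt "0 0 0" --pt "0 0 0" --pt "0 0 0" --spin '[0,0,0,0,0,0,0,0,0]' --jaw -1 --squeeze 30

```text
time: 8.65
tool_pos: [0.4701, -0.2203, 0.2163]
tool_rot: [3.141, 0.0, 1.447]
contact_force: [0.9, 0.4, 0.1]
opening: 0.0447
grip_force: 30.0
```

arm_command --pt "0 0 35" --pt "0 0 40" --pt "10 42 0" --pt "10 42 0" --pt "10 42 0" --pt "10 42 0" --pt "10 42 0" --pt "11.6 43.6 0" --pt "0 0 0" --pt "0 0 0" --pt "0 0 0" --spin '[0,0,0,0,0,0,0,0,0,0,0]'

```text
time: 9.75
tool_pos: [0.5313, 0.0326, 0.2909]
tool_rot: [-3.141, 0.0, 1.446]
contact_force: [1.0, 0.7, -1.9]
opening: 0.0447
grip_force: 30.0
```

```bash
cat > m.py <<'E'
from cell import *
from h import *
R=np.array([[np.cos(-.124),-np.sin(-.124)],[np.sin(-.124),np.cos(-.124)]])
def case(P):
    q=P.copy();q[...,:2]=(P[...,:2]-[.5069,.0364])@R;return q*1000
def box(q,x0,x1,y0,y1,z0,z1):
    m=(q>[x0,y0,z0]).all(-1)&(q<[x1,y1,z1]).all(-1);a=q[m]
    return len(a),(np.round(np.percentile(a,[1,50,99],axis=0),1).tolist() if len(a) else 0)
E
python3 - <<'E'
from m import *
for n in("wrist","scene","side"):
    c=read_camera(n);q=case(cloud(c))
    print(n,"jar",box(q,0,50,-27,27,115,135),"jarbody",box(q,0,55,-30,30,70,100));print("tin",box(q,-55,-1,-28,28,48,58))
s=observe();print(s["tool_pos"])
E
```

```text
wrist jar (6162, [[1.5, -14.9, 115.8], [24.3, 4.2, 123.9], [48.6, 21.5, 133.3]]) jarbody (733, [[3.0, 6.7, 80.5], [23.7, 19.5, 90.9], [45.2, 22.0, 99.8]])
tin (4062, [[-48.0, -20.8, 49.1], [-25.8, 3.5, 54.4], [-3.1, 23.3, 56.1]])
scene jar (52, [[1.3, -0.1, 115.9], [30.9, 13.7, 121.1], [47.4, 20.6, 132.2]]) jarbody (60, [[21.8, -2.3, 75.8], [41.3, 13.0, 88.1], [50.1, 21.3, 99.8]])
tin (129, [[-47.4, -12.2, 48.4], [-27.8, 10.0, 52.3], [-2.1, 22.9, 57.0]])
side jar (243, [[1.1, -26.3, 115.5], [26.2, -9.2, 121.6], [48.7, 17.7, 133.4]]) jarbody (126, [[1.0, -28.5, 77.3], [15.8, -22.7, 88.7], [41.5, -1.8, 99.7]])
tin (271, [[-49.6, -26.1, 48.2], [-27.3, -4.8, 51.6], [-4.3, 19.2, 55.4]])
[0.53147516 0.03206045 0.29119555]
```

arm_command --pt "0 0.5 -25" --pt "0 0 -17" --pt "0 0 -10" --pt "0 0 -5" --pt "0 0 0" --pt "0 0 0" --spin '[0,0,0,0,0,0]'

```text
time: 10.5
tool_pos: [0.5319, 0.0337, 0.2349]
tool_rot: [3.14, -0.0, 1.446]
contact_force: [0.0, -0.1, -1.5]
opening: 0.0445
grip_force: 30.0
```

arm_command --pt "0 0 -1.5" --pt "0 0 0" --pt "0 0 0" --pt "0 0 0" --pt "0 0 0" --pt "0 0 25" --pt "0 0 30" --pt "0 0 30" --pt "0 0 0" --spin '[0,0,0,0,0,0,0,0,0]' --jaw 0.4

```text
time: 11.4
tool_pos: [0.5326, 0.0339, 0.3218]
tool_rot: [3.134, -0.0, 1.447]
contact_force: [-0.3, 0.6, 0.0]
opening: 0.0641
grip_force: 0.0
```

```bash
python3 - <<'E'
from m import *
for n in("wrist","scene","side"):
    c=read_camera(n);q=case(cloud(c))
    if n!="wrist": cv2.imwrite(f"pics/{n}4.png",c["img"][:,:,::-1])
    print(n,"jar",box(q,-1,55,-28,28,45,80));print("tin",box(q,-55,-1,-28,28,48,58))
s=observe();print(s["tool_pos"])
E
```

```text
wrist jar (2622, [[4.1, -20.6, 46.9], [25.3, 2.2, 54.2], [46.4, 22.8, 56.0]])
tin (3352, [[-48.1, -22.0, 49.9], [-25.3, 2.3, 54.4], [-3.1, 23.3, 56.2]])
scene jar (208, [[-0.8, -21.5, 45.6], [28.0, 0.4, 51.8], [49.2, 21.8, 57.2]])
tin (217, [[-47.3, -23.0, 48.4], [-23.9, 0.5, 52.0], [-1.6, 22.8, 56.2]])
side jar (222, [[3.1, -25.5, 45.4], [23.7, -6.1, 51.5], [45.6, 18.6, 55.1]])
tin (269, [[-49.4, -26.3, 48.2], [-27.8, -5.2, 51.7], [-4.3, 20.1, 55.3]])
[0.53129212 0.03391938 0.31722267]
```

arm_command --pt "-11 -18 0" --pt "-11 -18 0" --pt "-9.6 -19 0" --pt "0 0 -35" --pt "0 0 -25" --pt "0 0 0" --pt "0 0 0" --spin '[-7.1,-7.1,-7.1,0,0,0,0]' --jaw -0.2

```text
time: 12.25
tool_pos: [0.4999, -0.0211, 0.2572]
tool_rot: [-3.139, 0.001, 1.075]
contact_force: [-0.2, -0.1, 0.0]
opening: 0.0366
grip_force: 0.0
```

```bash
python3 - <<'E'
from m import *
for n in("wrist","scene","side"):
    c=read_camera(n);P=cloud(c);p=sel(P,.4997,-.0212,.046,.056,.022);print(n,"bar",rect(p) if len(p)>3 else 0)
s=observe();print(s["tool_pos"],s["tool_rot"])
E
```

```text
wrist bar [499.5 -20.3  36.5   9.6  61.9 921. ]
scene bar [501.9 -21.   32.3  10.4  58.6  36. ]
side bar [499.5 -22.4  36.5   7.2  61.5  46. ]
[ 0.5004801  -0.02107495  0.25874448] [ 3.13967747e+00 -5.55761550e-04  1.07533784e+00]
```

arm_command --pt "-0.5 0 -20" --pt "0 0 -12" --pt "0 0 -7" --pt "0 0 0" --spin '[0,0,0,0]'

```text
time: 12.8
tool_pos: [0.4994, -0.0211, 0.2182]
tool_rot: [-3.14, 0.0, 1.075]
contact_force: [0.2, 0.0, -0.5]
opening: 0.0366
grip_force: 0.0
```

arm_command --pt "0 0 0" --pt "0 0 0" --pt "0 0 0" --pt "0 0 0" --pt "0 0 0" --spin '[0,0,0,0,0]' --jaw -1 --squeeze 20

```text
time: 13.3
tool_pos: [0.4997, -0.0212, 0.2191]
tool_rot: [3.14, -0.0, 1.075]
contact_force: [0.2, -0.5, 2.1]
opening: 0.0096
grip_force: 20.0
```

arm_command --pt "0 0 0" --pt "0 0 0" --pt "0 0 0" --pt "0 0 0" --pt "0 0 0" --pt "0 0 0" --pt "0 0 0" --pt "0 0 0" --pt "0 0 0" --pt "0 0 0" --pt "0 0 0" --spin '[-6.9,-6.9,-6.9,-6.9,-6.9,-6.9,-6.9,-6.9,-6.9,-6.9,0]'

```text
time: 14.4
tool_pos: [0.4996, -0.021, 0.2191]
tool_rot: [-3.141, -0.001, -0.13]
contact_force: [0.3, 2.3, 3.3]
opening: 0.0101
grip_force: 20.0
```

Release with a small opening, then raise and check the bar.

arm_command --pt "0 0 0" --pt "0 0 0" --pt "0 0 0" --pt "0 0 30" --pt "0 0 40" --pt "0 0 40" --pt "0 0 0" --spin '[0,0,0,0,0,0,0]' --jaw -0.6

```text
time: 15.1
tool_pos: [0.5007, -0.0214, 0.3337]
tool_rot: [3.141, -0.01, -0.128]
contact_force: [0.6, 0.0, 0.2]
opening: 0.0184
grip_force: 0.0
```

```bash
python3 - <<'E'
from m import *
for n in("wrist","scene","side"):
    c=read_camera(n);q=case(cloud(c));P=q/1000
    p=sel(P,0,-.058,.046,.056,.022);print(n,"bar case frame",rect(p) if len(p)>3 else 0)
    print("jar",box(q,1,55,-28,28,45,80)[1]);print("tin",box(q,-55,-1,-28,28,48,58)[1])
    print("lid",box(q,-60,60,70,115,100,130))
s=observe();print(s["tool_pos"],s["tool_rot"],s["qpos"])
E
```

```text
wrist bar case frame [ 4.00e-01 -5.70e+01  9.90e+00  3.61e+01  8.94e+01  5.26e+02]
jar [[4.8, -21.4, 47.0], [27.2, -0.2, 54.4], [47.8, 22.0, 56.2]]
tin [[-47.3, -22.2, 48.6], [-22.3, 0.7, 54.5], [-2.3, 22.8, 56.3]]
lid (5533, [[-49.7, 88.0, 100.3], [20.8, 98.8, 112.7], [56.1, 106.6, 119.9]])
scene bar case frame [  1.4 -57.6   9.   37.7  88.8  39. ]
jar [[5.6, -20.8, 46.4], [28.9, 0.4, 52.1], [49.6, 21.6, 56.7]]
tin [[-46.8, -22.0, 48.2], [-23.7, 0.9, 52.3], [-1.4, 22.9, 57.3]]
lid (156, [[-54.8, 89.2, 100.9], [4.7, 100.4, 113.2], [57.7, 106.2, 120.4]])
side bar case frame [ -1.3 -60.5  13.1  35.6  89.8  58. ]
jar [[3.7, -25.4, 45.7], [22.8, -6.8, 51.7], [46.7, 15.3, 55.1]]
tin [[-49.4, -25.6, 48.2], [-27.4, -5.5, 51.6], [-4.1, 19.3, 55.0]]
lid (150, [[-55.9, 87.1, 100.6], [-34.4, 96.8, 110.3], [-0.4, 104.3, 117.8]])
[ 0.49912198 -0.02108872  0.32809102] [ 3.14154839e+00  1.07895575e-03 -1.28768266e-01] [-1.95728347e-01  3.74567729e-01  1.70602258e+00 -1.33233841e-04
  1.06207592e+00  1.50390118e+00]
```

arm_command --pt "-1.8 17.4 2" --pt "-1.8 17.4 0" --pt "-1.8 17.4 0" --pt "-1.8 17.4 0" --pt "-1.8 17.4 0" --pt "-1.8 17.4 0" --pt "-1.8 17.4 0" --pt "-1.8 17.4 0" --pt "-1.8 17.4 0" --pt "-1.8 17.5 0" --pt "-1.8 17.8 0" --pt "0 0 -25" --pt "0 0 -22" --pt "0 0 0" --pt "0 0 0" --spin '[8.2,8.2,8.2,8.2,8.2,8.2,8.2,8.2,8.2,8.2,8.2,0,0,0,0]' --jaw -1

```text
time: 16.75
tool_pos: [0.4795, 0.1707, 0.2828]
tool_rot: [-3.139, 0.001, 1.445]
contact_force: [0.2, -0.4, 0.9]
opening: 0.0004
grip_force: 0.0
```

```bash
python3 - <<'E'
from m import *
s=observe();p=s["tool_pos"]*1000;print(p,s["tool_rot"],s["opening"])
c=(p[:2]-[506.9,36.4])@R;print("tip in case",c,p[2]-178)
T=[129,115,100,90,75,60,45,30,20,12,6,2,0]
prev=np.r_[c,p[2]-178]
for t in T:
    a=np.radians(t)
    if t>90: y=33-112*np.cos(a)+4*np.sin(a);z=np.interp(t,[90,110,129],[135,120,105])
    else: y=33-104*np.cos(a)+4*np.sin(a);z=31+104*np.sin(a)+4*np.cos(a)
    q=np.array([-44,y+9.5,z]);d=q-prev;w=R@d[:2];print(t,np.round(q,1),np.round([*w,d[2]],1));prev=q
E
```

```text
[479.53807565 170.66299145 282.77087658] [-3.13882473e+00  9.61739812e-04  1.44503224e+00] 0.0003614271534099739
tip in case [-43.75781416 129.84790902] 104.77087657609411
129 [-44.  116.1 105. ] [ -1.9 -13.6   0.2]
115 [-44.   93.5 116.1] [ -2.8 -22.5  11.1]
100 [-44.   65.9 127.5] [ -3.4 -27.4  11.4]
90 [-44.   46.5 135. ] [ -2.4 -19.2   7.5]
75 [-44.   19.4 132.5] [ -3.3 -26.8  -2.5]
60 [-44.   -6.  123.1] [ -3.2 -25.3  -9.4]
45 [-44.  -28.2 107.4] [ -2.7 -22.  -15.7]
30 [-44.  -45.6  86.5] [ -2.1 -17.2 -20.9]
20 [-44.  -53.9  70.3] [ -1.   -8.2 -16.1]
12 [-44.  -58.4  56.5] [ -0.6  -4.5 -13.8]
6 [-44.  -60.5  45.8] [ -0.3  -2.1 -10.7]
2 [-44.  -61.3  38.6] [-0.1 -0.8 -7.2]
0 [-44.  -61.5  35. ] [-0.  -0.2 -3.6]
```

arm_command --pt "-1.9 -13.6 0" --pt "-2.8 -22.5 11" --pt "-3.4 -27.4 11.5" --pt "-2.4 -19.2 7.5" --pt "-3.3 -26.8 -2.5" --pt "-3.2 -25.3 -9.5" --pt "0 0 0" --spin '[0,0,0,0,0,0,0]'

```text
time: 17.45
tool_pos: [0.4623, 0.0335, 0.3023]
tool_rot: [3.14, 0.0, 1.442]
contact_force: [0.3, 0.9, 3.9]
opening: 0.0005
grip_force: 1.2
```

```bash
python3 - <<'E'
from m import *
s=observe();p=s["tool_pos"]*1000;print(p,(p[:2]-[506.9,36.4])@R,p[2]-178)
c=read_camera("side");cv2.imwrite("pics/s5.png",cv2.resize(c["img"][140:310,190:400],(741,600))[:,:,::-1])
E
```

```text
[462.33875949  33.50462751 302.31610998] [-43.8609856   -8.38458583] 124.31610998364545
```

View pics/s5.png

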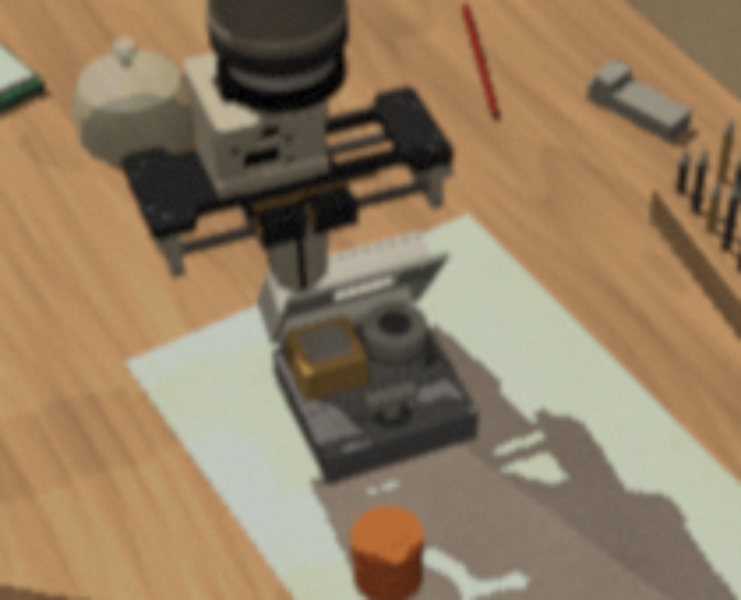

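The picture shows the finger behind the flange with the cover about 60° open. The tin (325,350) and jar (393,330) sit in the well, and the bar is in line. I carry on swinging.

arm_command --pt "-2.7 -21 -15.7" --pt "-2.1 -16.5 -21" --pt "-1 -8.2 -16" --pt "-0.6 -4.5 -14" --pt "-0.3 -2 -10.7" --pt "0 0 0" --spin '[0,0,0,0,0,0]'

```text
time: 18.1
tool_pos: [0.4563, -0.0161, 0.2241]
tool_rot: [3.141, 0.0, 1.445]
contact_force: [0.8, -2.5, 4.5]
opening: 0.0004
grip_force: 1.9
```

arm_command --pt "0 0 -4" --pt "0 0 -4" --pt "0 0 -3" --pt "0 0 0" --pt "0 0 0" --spin '[0,0,0,0,0]'

```text
time: 18.6
tool_pos: [0.4562, -0.0161, 0.2135]
tool_rot: [3.141, -0.0, 1.445]
contact_force: [1.7, -2.6, 4.5]
opening: 0.0005
grip_force: 2.1
```

arm_command --pt "0 0 -1.5" --pt "0 0 -1" --pt "0 0 0" --pt "0 0 0" --spin '[0,0,0,0]'

```text
time: 19.0
tool_pos: [0.4562, -0.0161, 0.2128]
tool_rot: [3.139, 0.0, 1.445]
contact_force: [-4.0, -1.0, 26.2]
opening: 0.0003
grip_force: 13.0
```

```bash
python3 - <<'E'
from m import *
o=[]
for n in("scene","side"):
    c=read_camera(n);q=case(cloud(c))
    print(n,"top",box(q,-55,55,-36,30,50,80),"tab+",box(q,25,55,-78,-42,20,50),"bar",box(q,-20,22,-68,-48,44,60))
    v,u=(150,265) if n=="scene" else (160,230)
    o.append(cv2.resize(c["img"][v:v+120,u:u+120],(400,400)))
cv2.imwrite("pics/f.png",np.hstack(o)[:,:,::-1])
print(observe()["contact_force"])
E
```

```text
scene top (774, [[-52.3, -35.3, 58.0], [2.7, -2.3, 64.0], [53.9, 29.6, 68.3]]) tab+ (100, [[25.6, -77.2, 28.3], [41.8, -63.8, 33.6], [54.7, -44.1, 39.3]]) bar (14, [[-15.9, -62.4, 45.6], [15.4, -56.2, 48.5], [19.2, -51.6, 51.7]])
side top (141, [[6.2, -35.7, 60.1], [26.5, -1.3, 63.8], [47.3, 25.6, 67.6]]) tab+ (138, [[25.2, -77.5, 26.3], [40.2, -60.6, 33.5], [54.4, -42.3, 36.3]]) bar (63, [[-18.8, -66.3, 44.4], [-3.8, -61.7, 49.4], [15.8, -54.7, 52.1]])
[-4.10529739 -0.16642981 26.45619252]
```

View pics/f.png

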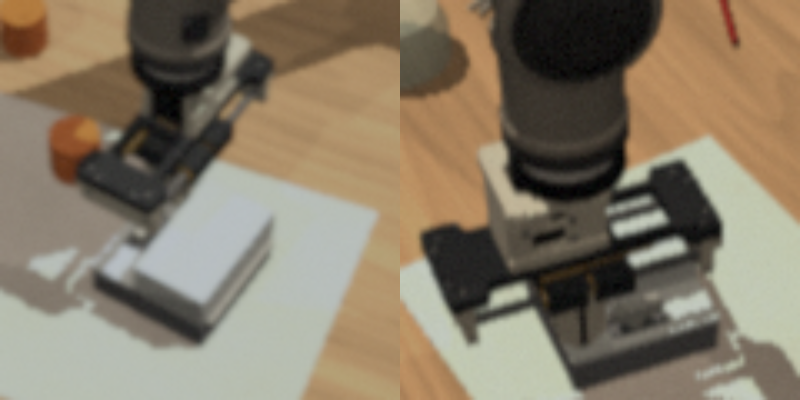

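The picture shows the cover shut flat (top at 64 mm, flange at 33.5 mm, as expected), with the bar standing through the slot and the finger pressing the tab with 26 N. I'm handing in.

```bash
python3 -c "
from cell import *
print(hand_in())"
```

```text
the job is handed in; nothing more can be done
None
```

The job is handed in at about 19 s of arm time: the tin and jar are packed upright in the well, the stud's bar is lined up and standing through the slot, and the cover is held shut at about 26 N; the hand-in gave no verdict.

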